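# Roll a specimen vial onto the read line of the vial reader and shut its cover

## Task

A capped vial lies on its side on the black bed of the vial reader, short of the white read line. Push the top of the vial sideways with the fingertips to roll it across the bed until it lies along the white line, the line right under its middle, and let go of it there; then swing the open amber cover over it and push it fully shut, the vial still on the line. Do not squeeze or lift the vial, and leave the vial rack, the oil bottle and the petri dish where they are.

Things in the scene. Friction and masses are not known exactly. Their poses are not given: they have to be found in the camera images.
- reader: vial reader, a fixed bench instrument 172 mm deep (own x), 124 wide (own y). Origin on the table below the middle of the read line; x points the way the vial must roll, y along the line, z up. Flat black bed 40 mm above the table, between a front lip (x -88 to -84 mm, 5 mm high) and a rear lip (x +48 to +52, 7 mm high); side guides 8 mm high, inner faces at y -43 and +43 mm
- read_line (a point): middle of the white read line on the bed, 1.6 mm wide and 86 mm long, along the reader's y; 40 mm above the table
- vial: loose white vial with a blue cap, lying on the bed, a plain cylinder 28 mm across, 76 mm long, about 60 g. Origin on its axis at mid length, 14 mm above the bed; own y along the axis, x and z turn as it rolls. Starts 40 to 66 mm short of the line, parallel within 0.06 rad. Rolls without slipping (friction about 0.6), stays where left: a fingertip moving its top by 2 d rolls it d
- cover (a joint): angle of the amber see-through cover on its rear hinge: 0 shut, 1.57 upright, 1.95 stop; starts at 1.6 to 1.85. Stiff: stays at any angle, 1 to 3 N at the free edge moves it. Shell 112 mm wide, 94 from hinge to front face, flat outer roof 29 mm above the hinge axis when shut. Two saddle ribs inside, mouth 39 mm wide, clear the vial only when it lies on the line
- cover_edge (a point): on the cover, middle of the outer roof's free edge, 94 mm from the hinge axis along the roof and 29 mm off it; a black finger tab 36 mm wide stands out 14 mm past it. When shut it lies 42 mm before the line, 74 mm above the table
- cover_hinge (a point): middle of the cover's hinge axis, fixed on the reader: 52 mm beyond the read line, 5 mm above the bed (45 above the table); the axis runs along the reader's y
- rack: grey vial rack, 176 x 46 x 82 mm, with three standing blue-capped vials, loose bystander, origin at the centre of its underside
- oil: small oil bottle with black cap, 30 mm across, 72 mm tall, loose bystander, origin at the centre of its underside
- dish: clear petri dish, 60 mm across, 15 mm tall, loose bystander, origin at the centre of its underside
There are look-alikes about, which are no part of the job. Leave any green look-alike of the vial alone.

How it is judged:
On the way, in this order (a step that is already met when the one before it is completed fails the run):
1. the vial is rolling on the bed, the cover open (angular speed of vial above 0.2 rad/s and height (world z) of vial below 0.059 m and value of joint cover above 1.2 rad), for 0.1 s.
2. the vial lies at rest along the white line (axis within 5 mm of it, parallel within 0.1 rad), untouched, the cover still open (x of vial in the frame of reader between -0.005 and 0.005 m and angle between the y axis of vial and the y axis of reader, either way round below 0.1 rad and linear speed of vial below 0.01 m/s and contact force between the fingers and vial below 0.3 N and value of joint cover above 1.2 rad), for 0.3 s.
At the end, for the whole second after the job is handed in: the cover is fully shut (within 0.04 rad) and the vial lies at rest on the bed under it, its axis within 6 mm of the white line and parallel to it within 0.1 rad (value of joint cover below 0.04 rad and x of vial in the frame of reader between -0.006 and 0.006 m and angle between the y axis of vial and the y axis of reader, either way round below 0.1 rad and linear speed of vial below 0.01 m/s and height (world z) of vial between 0.051 and 0.057 m); the robot touches nothing.
It fails at once if the vial is squeezed or pressed hard (over 40 N) (contact force between the fingers and vial above 40 N).
It fails at once if the vial is lifted off the bed (more than 8 mm) (height (world z) of vial above 0.062 m).
It fails at once if the vial falls off the bed (height (world z) of vial below 0.046 m).
It fails at once if the vial rack, the oil bottle or the petri dish is moved (more than 20 mm) or knocked over (distance of any of rack, oil, dish from where it was at the start of the episode above 0.02 m or angle between any of rack, oil's own z axis and vertical above 0.3 rad).
It also fails if it takes over 61 s, if anything falls off the work surface, if the arm or the gripper's body presses on something with over 40 N, if the wrist force passes 120 N, or if a joint passes its speed limit or range.

## Robot

A 6-joint arm with a two-finger parallel gripper is mounted at the origin on a cart in front of the work surface, level with it; the furniture and walls round the work are solid. World frame = base frame: x ahead of the robot, y to its left, z up, the work surface at z = 0. Lengths are in m, angles in rad, forces in N, time in s.
With the tool pointing down it reaches from about 0.275 to 1 m from the base axis. Payload 8.4 kg.
Tool frame: the origin (TCP) lies on the centre line of the jaws, within the pads' length; the fingertips stand 17 mm ahead of it and the grasp point (between the pads) lies 2 mm behind it (bot.tcp_to_tips is the y of the fingertips in the tool frame, in m); y points along the fingers, z is the direction in which the jaws open and shut, and the axes are right-handed (so a half turn about y gives the same grasp; the last joint's range is limited). The gripper opens to 85 mm and grips with 20 to 120 N. Pads are 22 mm wide; open, the fingers measure 114 mm over their backs; the gripper's body (76 mm by 85 mm) begins 54 mm behind the grasp point. The pads swing forward as they close: fully open they stand 13 mm farther back than shut.
Start: joints at [1.273, 0.353, 1.633, -0, 1.155, -0.002], TCP at [0.182, 0.598, 0.248] pointing down, gripper open.
Joint ranges: [-2.63, 2.63], [-0.92, 2.1], [0.06, 2.66], [-1.3, 4.44], [0, 2.69], [-3.02, 3.02]. Speed limits (rad/s): [2.22, 2.22, 2.79, 3.14, 3.14, 3.14].

## Interface

Orientations are given as a unit quaternion [x, y, z, w].
In Python, from workcell import bot, hand, kinematics, get_obs, vision, hand_in gives the robot as it stands. The module is installed in compiled form; this text tells all that it offers. Calls block until the motion is done:
- bot.reach(position, orientation): joint-space move of the TCP to a pose.
- bot.servo_line(position, ori=None, velocity=0.15): straight line of the TCP; ori=None keeps the orientation; velocity is the mean speed in m/s.
- bot.goto_joints(angles): joint-space move.
- hand.move_gripper(opening, strength=None): finger opening in m; strength is the grip in N (None keeps the last); returns when the fingers have stopped.
- bot.dwell(seconds).
- kinematics.solve_ik(position, orientation): joint angles nearest the present ones, or None.
- get_obs(): the state.
- vision.read_camera(name): name is "scene" or "top" or "wrist"; returns a dict with "frame" (480x640x3 uint8, red, green, blue), "intrinsics" (3x3 intrinsics, pixels), "view" (4x4, takes a point from world to camera coordinates). Camera axes: x right, y down, z forward; pixel columns grow to the right and rows downward; lengths in m; the calibration is good to about 2 mm. A picture is of the moment at which its call begins. There is no depth.
A pose or a line that the arm cannot do raises bot.IKError and nothing moves.
- hand_in(): hands the job in, once; it reports no verdict.
The state is a dict: "time_s": time; "joint_pos": joint angles; "joint_vel": joint speeds; "joint_efforts": joint torques, N m; "position": TCP position; "orientation": TCP orientation; "wrist_force": force on the tool from outside, world axes, zero at the start; "ft_torque": the same for the moment, N m; "gripper_width": finger opening in m.
Only numpy, scipy, OpenCV 4.12 (cv2) and the standard library are available. Lean on these libraries where they do the work, as an engineer would, in place of code of your own. Each camera call takes 0.05 s, during which the arm holds its last target.

## Working session

There is one attempt and no reset: what is moved stays moved. The work goes in short steps, each a Python script; the robot and the scene stay as the last script left them, time stands still between calls to the robot, and variables do not carry over. Pictures are saved under pics/ and viewed, and the job is handed in when it is done.

```bash
mkdir -p pics; ls
python3 - <<'E'
from workcell import bot, hand, kinematics, get_obs, vision
import cv2,numpy as np
o=get_obs();print(o)
print(bot.tcp_to_tips)
for n in ["scene","top","wrist"]:
    r=vision.read_camera(n);cv2.imwrite(f"pics/{n}0.png",r["frame"][:,:,::-1]);print(n,r["intrinsics"].tolist(),np.round(r["view"],4).tolist())
E
```

```text
pics
{'time_s': 0.0, 'joint_pos': array([ 1.27261736e+00,  3.53631895e-01,  1.63412069e+00, -3.78970873e-05,
        1.15520925e+00, -2.40103708e-03]), 'joint_vel': array([ 0.00142768,  0.00013247,  0.00138192, -0.00092403,  0.00168305,
       -0.0013752 ]), 'joint_efforts': array([-1.70580974e-03, -6.05277085e+01, -3.42045021e+01, -2.77614117e-04,
        9.84235638e-03,  5.65178368e-06]), 'position': array([0.18205763, 0.59742898, 0.24757757]), 'orientation': array([ 0.69986934, -0.10424749,  0.10412677, -0.69890842]), 'wrist_force': array([0.16514833, 0.71488852, 0.8152025 ]), 'ft_torque': array([ 0.03427328,  0.03309711, -0.03063755]), 'gripper_width': 0.08551343292528128}
0.017
scene [[505.84378350809993, 0.0, 315.35262197140247], [0.0, 505.84378350809993, 236.931182657433], [0.0, 0.0, 1.0]] [[0.6509, -0.7591, 0.0082, -0.2894], [-0.5436, -0.4737, -0.6929, 0.4737], [0.5299, 0.4465, -0.721, 0.505], [0.0, 0.0, 0.0, 1.0]]
top [[591.6156186050902, 0.0, 315.69474683759125], [0.0, 591.6156186050902, 250.01639789474055], [0.0, 0.0, 1.0]] [[0.0098, -1.0, -0.0016, 0.1728], [-0.9838, -0.0094, -0.1792, 0.6257], [0.1792, 0.0033, -0.9838, 0.9877], [0.0, 0.0, 0.0, 1.0]]
wrist [[411.63448071231943, 0.0, 310.48534755483195], [0.0, 411.63448071231943, 242.48691767429722], [0.0, 0.0, 1.0]] [[0.2921, 0.9564, -0.0009, -0.6239], [0.9172, -0.2799, 0.2835, -0.0368], [0.2709, -0.0836, -0.959, 0.3795], [0.0, 0.0, 0.0, 1.0]]
```

View pics/scene0.png

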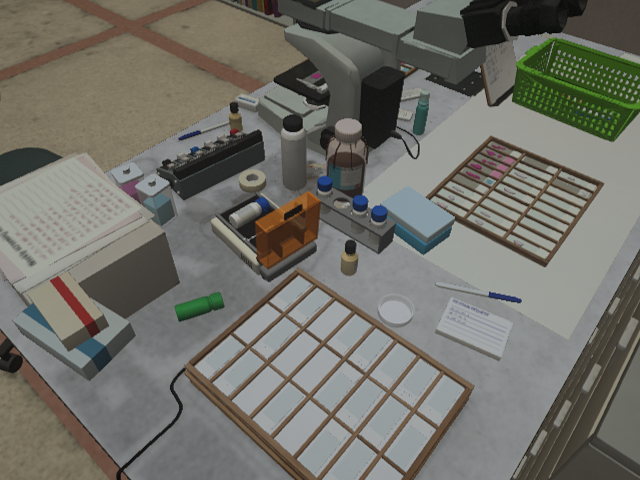

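View pics/top0.png

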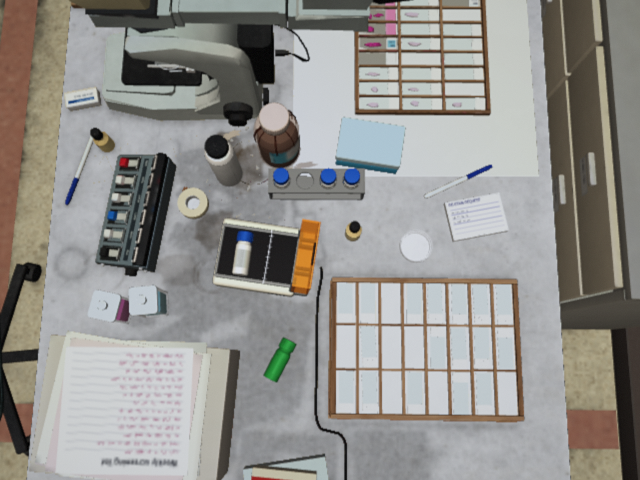

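View pics/wrist0.png

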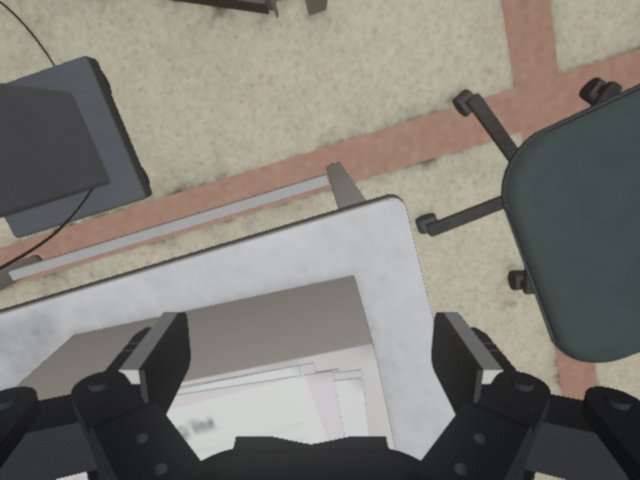

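The top view shows the reader at about (265,257), with the white vial and its blue cap on the bed at (243,252). The cover is open at (307,257). The green look-alike lies on the table at (280,360). Other blue-capped vials stand in the rack at (318,180). The vial to move is the white one lying on the bed. I'll enlarge it to confirm.

Run:
```python
import cv2
a=cv2.imread("pics/top0.png")[200:310,200:340];cv2.imwrite("pics/topc.png",cv2.resize(a,None,fx=5,fy=5,interpolation=cv2.INTER_CUBIC))
a=cv2.imread("pics/scene0.png")[180:285,200:340];cv2.imwrite("pics/scenec.png",cv2.resize(a,None,fx=5,fy=5,interpolation=cv2.INTER_CUBIC))
```

```text
(no output)
```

View pics/topc.png

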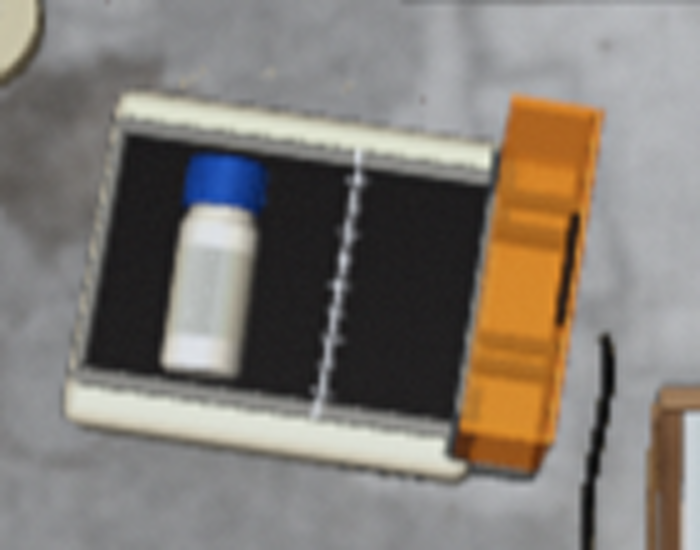

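View pics/scenec.png

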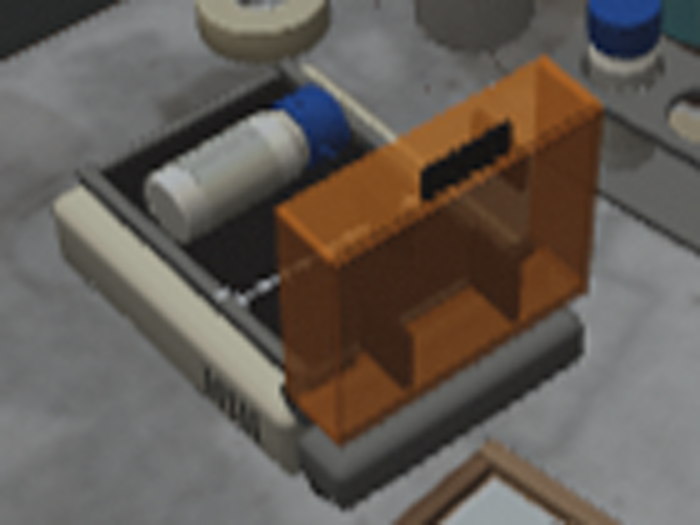

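```bash
cat > h.py <<'E'
from workcell import bot, hand, kinematics, get_obs, vision
import cv2,numpy as np
from scipy.spatial.transform import Rotation as R
def ray(r,uv,z):
    V=r["view"];K=r["intrinsics"];Rm=V[:3,:3];c=-Rm.T@V[:3,3]
    d=Rm.T@np.linalg.inv(K)@np.array([uv[0],uv[1],1.]);return c+d*(z-c[2])/d[2]
def proj(r,p):
    V=r["view"];q=V[:3,:3]@p+V[:3,3];q=r["intrinsics"]@q;return q[:2]/q[2]
def save(n,r,box=None,f=1):
    a=r["frame"][:,:,::-1]
    if box: a=a[box[1]:box[3],box[0]:box[2]]
    cv2.imwrite(n,cv2.resize(a,None,fx=f,fy=f,interpolation=cv2.INTER_CUBIC))
def vial(r,box):
    # box u0 v0 u1 v1 ; returns centre/dir of vial axis in world
    f=r["frame"].astype(int);m=np.zeros(f.shape[:2],np.uint8)
    s=f[box[1]:box[3],box[0]:box[2]]
    m[box[1]:box[3],box[0]:box[2]]=((s.max(2)>75)*255)
    m=cv2.morphologyEx(m,cv2.MORPH_OPEN,np.ones((5,5)))
    n,l,st,ce=cv2.connectedComponentsWithStats(m)
    k=1+np.argmax(st[1:,4]);ys,xs=np.where(l==k)
    rect=cv2.minAreaRect(np.stack([xs,ys],1).astype(np.float32))
    bp=cv2.boxPoints(rect);e=[np.linalg.norm(bp[1]-bp[0]),np.linalg.norm(bp[2]-bp[1])]
    if e[0]>e[1]: a,b=(bp[1]+bp[2])/2,(bp[0]+bp[3])/2
    else: a,b=(bp[0]+bp[1])/2,(bp[2]+bp[3])/2
    return ray(r,a,.054),ray(r,b,.054),rect
E
python3 - <<'E'
from h import *
r=vision.read_camera("top");f=r["frame"].astype(int)
pts=[]
for v in range(231,283):
    u0=271.6+(v-230)*(263.6-271.6)/53
    a=np.arange(int(u0)-4,int(u0)+6);w=np.clip(f[v,a].min(1)-60,0,None)
    if w.sum()>0: pts.append(((a*w).sum()/w.sum(),v))
pts=np.array(pts);c=np.polyfit(pts[:,1],pts[:,0],1);print("line",c,np.std(pts[:,0]-np.polyval(c,pts[:,1])))
P=[ray(r,(np.polyval(c,v),v),.04) for v in (230,283)];print(P)
m=(P[0]+P[1])/2;d=P[0]-P[1];print("len",np.linalg.norm(d),"mid",m,"yaw y-axis",np.arctan2(d[1],d[0]))
a,b,rect=vial(r,(222,225,262,280));print(a,b,rect,np.linalg.norm(a-b))
y=d/np.linalg.norm(d);x=np.array([y[1],-y[0],0]);print("x",x,"yaw",np.arctan2(x[1],x[0]))
for p in (a,b,(a+b)/2): print((p-m)@x,(p-m)@y)
for n,z in(("roof",.0),):pass
E
```

```text
line [-1.72632951e-01  3.11755420e+02] 0.3372084843827295
[array([0.66303118, 0.25808159, 0.04      ]), array([0.56661676, 0.27211689, 0.04      ])]
len 0.09743063955177036 mid [0.61482397 0.26509924 0.04      ] yaw y-axis -0.1445571520618109
[0.65840254 0.30439141 0.054     ] [0.57934068 0.31297061 0.054     ] ((242.26998901367188, 252.6099853515625), (15.697771072387695, 44.406307220458984), 8.13010311126709) 0.07952596888426158
x [-0.14405421 -0.9895698   0.        ] yaw -1.7153534788567075
-0.04516002315162936 0.037463832666063984
-0.04226054990572011 -0.04200926203822446
-0.04371028652867477 -0.002272714686080186
```

The crop confirms a white body with a blue cap, parallel to the line and about 44 mm short of it. Next I'll plan the tool orientation and check clearances.

```bash
cat >> h.py <<'E'
M=np.array([0.61482,0.26510,0.]);Y=np.array([.98957,-.14405,0]);X=np.array([-.14405,-.98957,0]);Z=np.array([0,0,1.])
def rd(x,y,z): return M+X*x+Y*y+Z*z
def ori(sgn=1,dyaw=0,tilt=0):
    z=sgn*Y;y=-Z;x=np.cross(y,z)
    q=R.from_rotvec([0,0,dyaw])*R.from_matrix(np.stack([x,y,z],1))
    return q.as_quat()
E
python3 - <<'E'
from h import *
o=get_obs();T=R.from_quat(o["orientation"]).as_matrix()
r=vision.read_camera("wrist");V=r["view"];c=-V[:3,:3].T@V[:3,3];print("cam in tool",T.T@(c-o["position"]))
for s in (1,-1):
    print(s,"tool x in reader x:",(R.from_quat(ori(s)).as_matrix()[:,0])@X)
    for p in ((-.05,0,.2),(0,0,.085),(.13,0,.13),(-.03,0,.09)):
        print(p,kinematics.solve_ik(rd(*p),ori(s)))
r=vision.read_camera("top")
for n,uv,z in (("oil",(353,230),.07),("rackTL",(270,170),.082),("rackBL",(270,196),.082),("rackBR",(364,198),.082),("dish",(415,247),.015)):
    p=ray(r,uv,z);print(n,p,(p-M)@X,(p-M)@Y)
E
```

```text
cam in tool [-0.07194112 -0.12622537 -0.00045971]
1 tool x in reader x: 0.9999995936998559
(-0.05, 0, 0.2) [ 4.66073070e-01  5.06724521e-01  1.50772751e+00 -4.44089210e-16
  1.12714062e+00  6.10626373e-01]
(0, 0, 0.085) [ 4.04855768e-01  5.96222126e-01  1.64621237e+00 -4.44089210e-16
  8.99158153e-01  5.49409071e-01]
(0.13, 0, 0.13) [ 2.22586564e-01  4.63693043e-01  1.75905430e+00 -4.44089210e-16
  9.18845313e-01  3.67139867e-01]
(-0.03, 0, 0.09) [ 4.42176239e-01  6.10625892e-01  1.60466623e+00 -4.44089210e-16
  9.26300536e-01  5.86729542e-01]
-1 tool x in reader x: -0.9999995936998559
(-0.05, 0, 0.2) [ 4.66073070e-01  5.06724521e-01  1.50772751e+00 -4.44089210e-16
  1.12714062e+00 -2.53096628e+00]
(0, 0, 0.085) [ 4.04855768e-01  5.96222126e-01  1.64621237e+00 -4.44089210e-16
  8.99158153e-01 -2.59218358e+00]
(0.13, 0, 0.13) [ 2.22586564e-01  4.63693043e-01  1.75905430e+00 -4.44089210e-16
  9.18845313e-01 -2.77445279e+00]
(-0.03, 0, 0.09) [ 4.42176239e-01  6.10625892e-01  1.60466623e+00 -4.44089210e-16
  9.26300536e-01 -2.55486311e+00]
oil [0.65787493 0.113791   0.07      ] 0.14352878185231274 0.06440192848329626
rackTL [0.76221967 0.26087044 0.082     ] -0.01704747992209282 0.1464715615939972
rackBL [0.71478113 0.25974858 0.082     ] -0.00910379594714539 0.09968941214280562
rackBR [0.71270489 0.09519226 0.082     ] 0.15403528709840061 0.12133915840228379
dish [ 0.63897904 -0.00344819  0.015     ] 0.2622671243374958 0.062591424214231
```

Run:
```python
from h import *
hand.move_gripper(.05,20)
q=ori(1,.036)
bot.reach(rd(-.0517,-.002,.16),q)
o=get_obs();print(o["time_s"],o["position"],o["gripper_width"],o["wrist_force"])
bot.servo_line(rd(-.0517,-.002,.098),q,velocity=.08)
bot.dwell(.2)
o=get_obs();print(o["time_s"],o["position"]-rd(-.0517,-.002,.098),o["wrist_force"])
r=vision.read_camera("scene");save("pics/s1.png",r,(180,130,340,280),5) if 0 else save("pics/s1.png",r,(180,150,330,280),4)
print(get_obs()["wrist_force"])
```

```text
2.65 [0.61975917 0.31761717 0.16029341] 0.05014070622033072 [0.74120014 0.9150512  0.07616713]
3.775 [0.00034635 0.00016222 0.00064803] [-1.25754576  0.09442725  0.00729029]
[ 0.68277919 -0.64787569 -0.03471394]
```

View pics/s1.png

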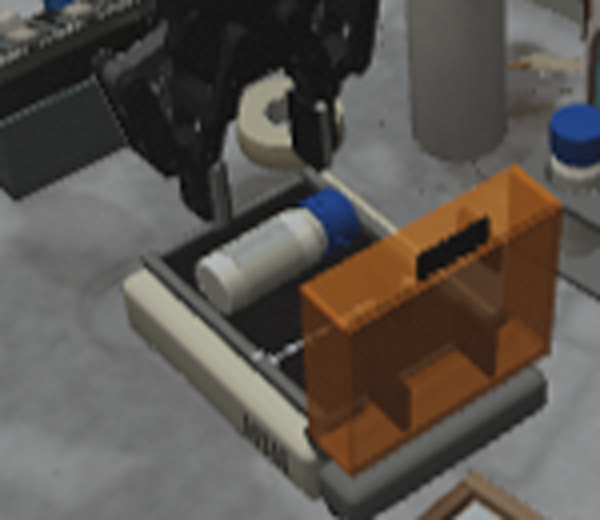

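The fingers straddle above and behind the vial, near its ends. Now a guarded descent, then the first stroke.

```bash
cat >> h.py <<'E'
def fz(n=4):
    s=[]
    for _ in range(n): bot.dwell(.02); s.append(get_obs()["wrist_force"])
    return np.mean(s,0)
def touch(x,y,z,q,thr=3.,step=.0007,zmin=.07):
    f=fz()
    while f[2]<thr and z>zmin:
        z-=step; bot.servo_line(rd(x,y,z),q,velocity=.03); f=fz(3)
    return z,f
E
python3 - <<'E'
from h import *
q=ori(1,.036);x=-.0517
bot.servo_line(rd(x,-.002,.091),q,velocity=.05)
z,f=touch(x,-.002,.091,q)
o=get_obs();print(o["time_s"],z,f,o["position"])
if f[2]>=3:
    bot.servo_line(rd(x+.032,-.002,z),ori(1,.024),velocity=.04)
    print(fz(),z)
    bot.servo_line(rd(x+.032,-.002,z+.02),ori(1,.024),velocity=.08)
    o=get_obs();print(o["time_s"])
    r=vision.read_camera("scene");save("pics/s2.png",r,(180,150,330,280),4)
E
```

```text
8.3833 0.08119999999999991 [-1.22252645  0.33737774  4.82259697] [0.62051206 0.31683649 0.08181833]
[ 2.44896633 -0.23276108  5.61972052] 0.08119999999999991
9.8
```

View pics/s2.png

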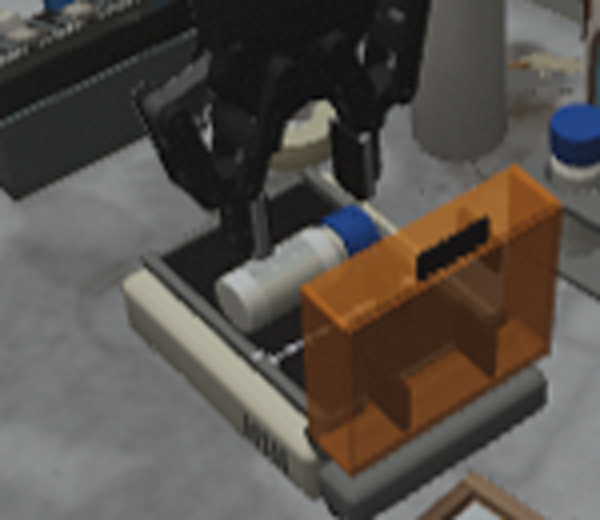

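Run:
```python
from h import *
r=vision.read_camera("top");save("pics/t2.png",r,(200,200,340,310),5)
```

```text
(no output)
```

View pics/t2.png

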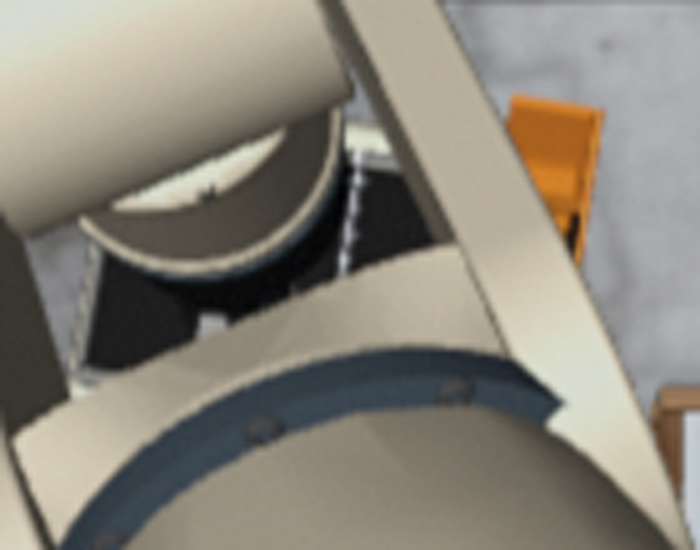

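Run:
```python
from h import *
r=vision.read_camera("scene")
for u,v in ((217,287),(238,307)):
    p=ray(r,(180+u/4,150+v/4),.054);print((p-M)@X,(p-M)@Y)
```

```text
-0.04076039373329515 -0.039316187477626184
-0.02411661479734746 -0.039523301774495145
```

The near end of the vial advanced about 16.6 mm in the scene view, against 16 mm commanded. Next is the second stroke. After it I'll withdraw to the -x side and measure.

Run:
```python
from h import *
x=-.0357;q=ori(1,.024)
bot.servo_line(rd(x,-.002,.0945),q,velocity=.1)
bot.servo_line(rd(x,-.002,.0835),q,velocity=.06)
z,f=touch(x,-.002,.0835,q);print(z,f)
bot.servo_line(rd(x+.032,-.002,z),ori(1,.012),velocity=.04)
print(fz())
bot.servo_line(rd(x+.032,-.002,.10),ori(1,.012),velocity=.08)
bot.servo_line(rd(-.02,-.002,.0945),ori(1,.012),velocity=.1)
r=vision.read_camera("scene");save("pics/s3.png",r,(180,150,330,280),4)
print(get_obs()["time_s"])
```

```text
0.08139999999999999 [-1.63590278  0.49183259  4.14661962]
[0.74567333 0.05309969 5.14784727]
13.35
```

View pics/s3.png

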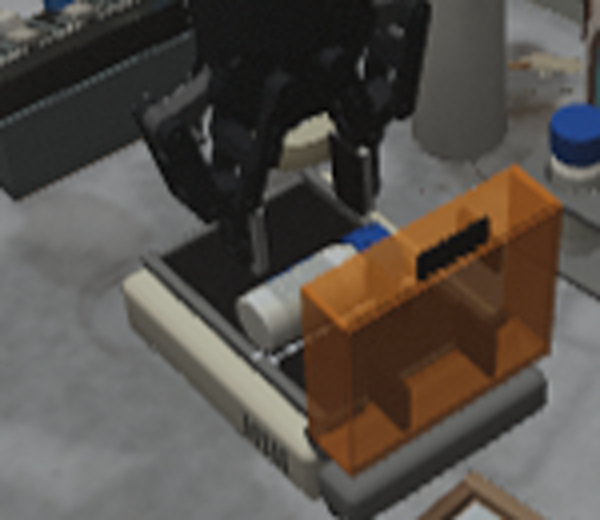

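The near end is now at crop pixel (258,324), close to the line. Third stroke, then I'll clear the arm and measure.

Run:
```python
from h import *
x=-.02;q=ori(1,.012)
bot.servo_line(rd(x,-.002,.0835),q,velocity=.06)
z,f=touch(x,-.002,.0835,q);print(z,f)
bot.servo_line(rd(x+.023,-.002,z),ori(1,0),velocity=.04)
print(fz())
bot.servo_line(rd(x+.023,-.002,.11),ori(1,0),velocity=.08)
bot.servo_line(rd(-.03,-.002,.22),ori(1,0),velocity=.2)
bot.reach(rd(.10,-.24,.25),ori(1,0))
r=vision.read_camera("scene");save("pics/s4.png",r,(180,150,330,280),4)
r=vision.read_camera("top");save("pics/t4.png",r,(200,200,340,310),5)
print(get_obs()["time_s"])
```

```text
0.08139999999999999 [-0.51481998  0.61323624  3.77638027]
[-1.00166536  0.06450225  5.78797025]
17.8333
```

View pics/s4.png

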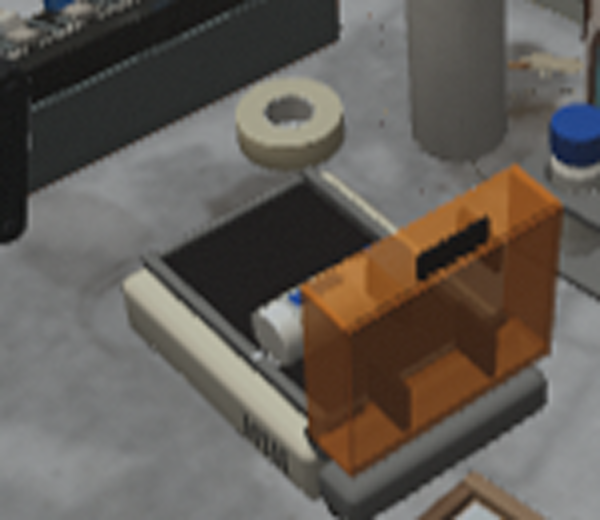

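View pics/t4.png

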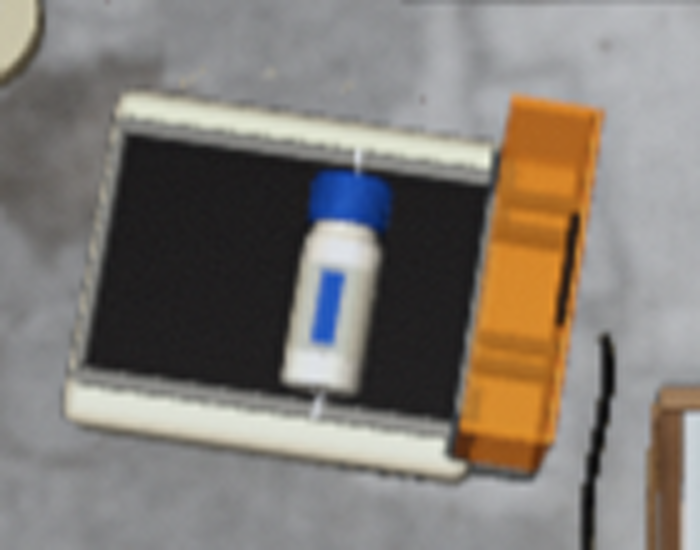

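Run:
```python
from h import *
r=vision.read_camera("top");f=r["frame"].astype(int)
# isolated vial: edge centre per row, top silhouette
L=[]
for v in range(236,278):
    u0=256+ (250-v)*-0.0
    s=f[v,250:285].max(1)
    m=np.where(s>75)[0]
    if len(m): L.append((v,m.min()+250,m.max()+250))
L=np.array(L);print(L[::4].tolist())
c=(L[:,1]+L[:,2])/2;k=(L[:,2]-L[:,1]>11);p=np.polyfit(L[k,0],c[k],1)
for v in (238,257,276):
    q=ray(r,(np.polyval(p,v),v),.054);print((q-M)@X,(q-M)@Y)
```

```text
[[236, 262, 276], [240, 262, 277], [244, 263, 276], [248, 261, 274], [252, 260, 275], [256, 259, 274], [260, 259, 274], [264, 258, 273], [268, 257, 272], [272, 257, 272], [276, 256, 271]]
-0.0004406887061070286 0.030860522665674645
0.00011614057848326041 -0.003701857586286115
0.0006665135712200744 -0.03786349595876011
```

The vial now lies within about 0.7 mm of the line over its whole length, parallel to about 0.015 rad, and the cover is still open. Next I'll go behind the cover and swing it over.

Run:
```python
from h import *
q=ori(1,0);y=-.015
bot.reach(rd(.142,y,.25),q)
bot.servo_line(rd(.142,y,.128),q,velocity=.15)
print(get_obs()["time_s"],fz())
r=vision.read_camera("scene");save("pics/s5.png",r,(180,120,360,280),4)
```

```text
19.7667 [ 0.21642539  0.05402794 -0.16529255]
```

View pics/s5.png

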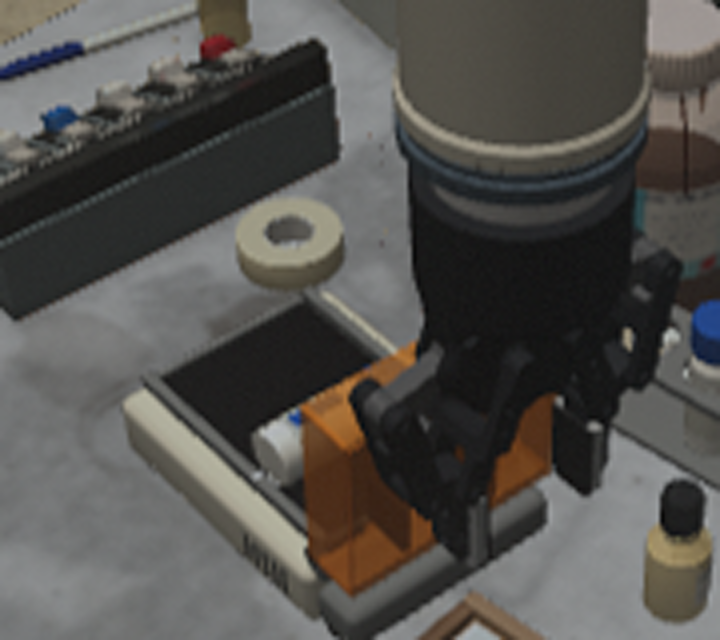

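The fingers hang behind the amber cover and clear of the oil bottle. Now I'll swing the cover along its arc, watching the wrist force.

Run:
```python
from h import *
q=ori(1,0);y=-.015;hx,hz=.052,.045
def tcp(th,s=.085,dz=.0135):
    cx=hx-s*np.cos(th)+.029*np.sin(th); cz=hz+s*np.sin(th)+.029*np.cos(th)
    return rd(cx+.011,y,cz+dz)
bot.servo_line(tcp(1.5),q,velocity=.06)
print(get_obs()["time_s"],np.round(fz(),1))
ok=True
for th in np.arange(1.35,.12,-.15):
    bot.servo_line(tcp(th),q,velocity=.06)
    f=fz(2);print(round(th,2),np.round(f,1))
    if np.linalg.norm(f)>25: ok=False;break
print(get_obs()["time_s"])
r=vision.read_camera("scene");save("pics/s6.png",r,(180,120,360,280),4)
```

```text
21.0083 [-0.   0.3 -0.1]
1.35 [ 0.  -0.   0.4]
1.2 [0.3 0.  0.3]
1.05 [-0.4 -0.2  0.2]
0.9 [-0.  -0.2 -0.1]
0.75 [-0.2 -0.6 -0.3]
0.6 [-0.4  0.4 -0.4]
0.45 [-0.2  0.3  0.1]
0.3 [-0.1 -0.5  0.7]
0.15 [-0.1 -0.4  0.7]
24.75
```

View pics/s6.png

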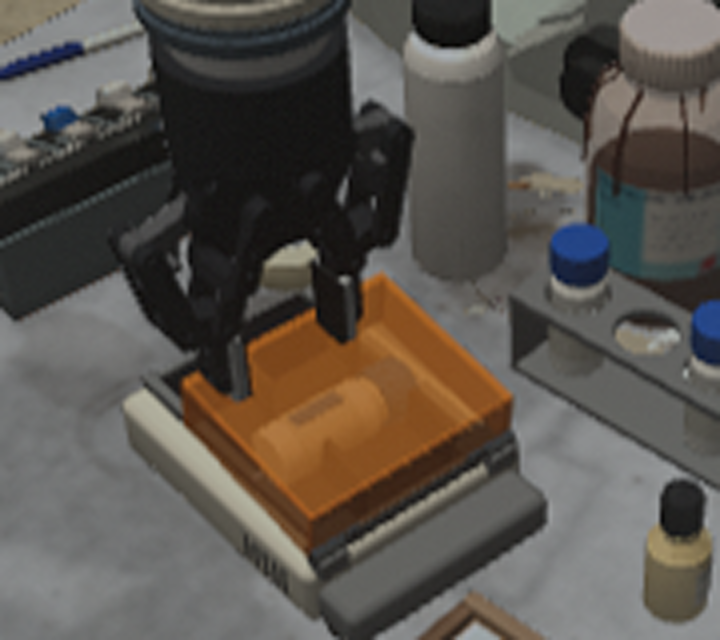

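The cover is nearly shut, with the vial visible under it. Now I'll push it home.

Run:
```python
from h import *
q=ori(1,0);y=-.015;x=-.024
z=.092;bot.servo_line(rd(x,y,z),q,velocity=.05);print(fz())
while z>.080:
    z-=.001;bot.servo_line(rd(x,y,z),q,velocity=.03);f=fz(3);print(round(z,4),np.round(f,1))
    if f[2]>12:break
print(get_obs()["position"][2])
bot.servo_line(rd(x,y,.13),q,velocity=.1)
bot.servo_line(rd(-.03,y,.22),q,velocity=.2)
bot.reach(rd(.10,-.24,.25),q)
r=vision.read_camera("scene");save("pics/s7.png",r,(180,120,360,280),4)
r=vision.read_camera("top");save("pics/t7.png",r,(200,200,340,310),5)
print(get_obs()["time_s"])
```

```text
[0.01639769 0.19764859 0.12471726]
0.091 [-0.5  0.3 -0.3]
0.09 [-0.2  0.5  0.1]
0.089 [-0.1  0.3  0.1]
0.088 [0.4 0.3 0.5]
0.087 [-2.2 -0.4  8.8]
0.086 [-4.4 -1.8 16.2]
0.08780333168641834
29.35
```

View pics/s7.png

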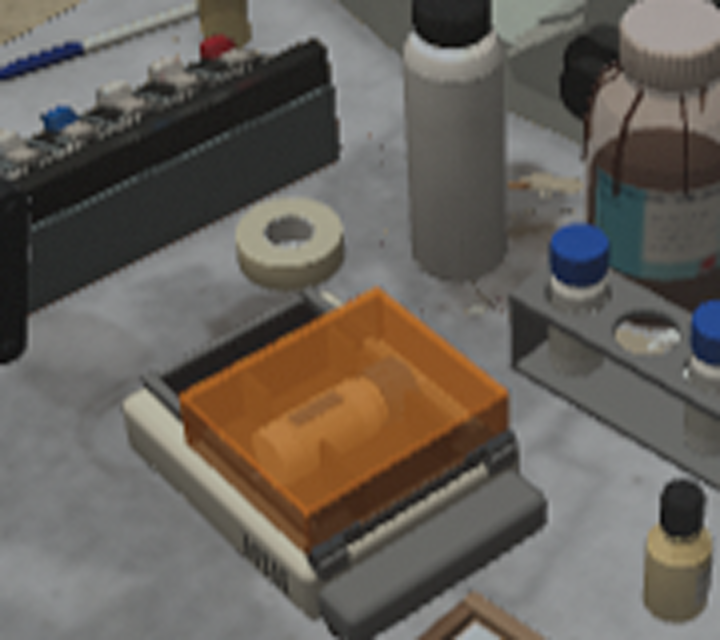

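View pics/t7.png

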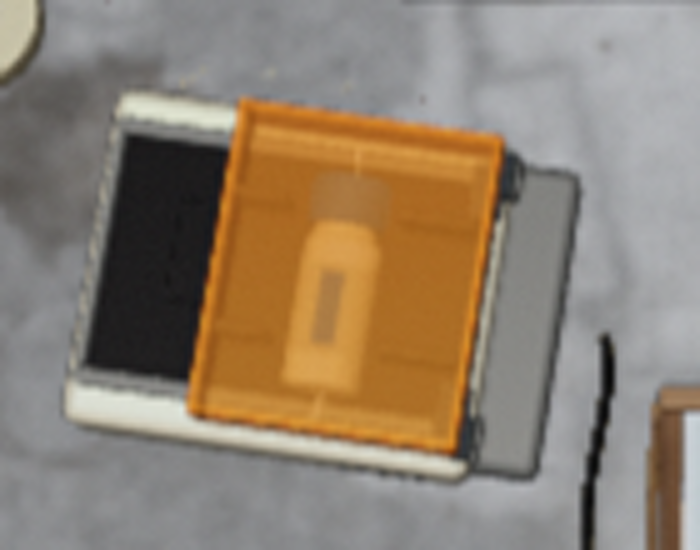

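Run:
```python
from h import *
from workcell import hand_in
print(fz());print(hand_in())
```

```text
[-0.17231583 -0.28542235 -0.21541576]
the job is handed in; nothing more can be done
None
```

The vial is on the read line under the shut cover, and I handed the job in at about 29.5 s of the 61 s allowed. `hand_in()` gives no verdict, so the result rests on the checks below.

I rolled the vial to the line in three light strokes across its top, pressing with about 4–6 N at each check. I then backed off, swung the cover over from behind and pushed it down onto its stop.

- **Vial position:** before closing, the top view put its axis within about 0.7 mm of the line over its whole length, parallel to about 0.015 rad. After closing, it shows through the cover at the same pixels.
- **Cover:** it met a firm stop at 16 N with the roof about 74 mm above the table, which is the height given for fully shut. It stayed down when I let go.
- **Bystanders:** the pushing never came near the rack, oil bottle or dish. The rack and oil bottle stand undisturbed in the last scene view, but the dish was outside that crop, so I did not recheck it.
- **Robot:** it was clear of everything at hand-in, with wrist force near zero.
- **One disagreement:** my first estimate of the read line's length came out at 97 mm against the stated 86 mm, because I picked its ends by eye. That affects only the position along the line, not across it.

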